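Load the kiln shelf: glazed cups onto their cookies, lid on the jar

ROBOT

A 6-joint arm with a two-finger parallel gripper is mounted at the origin on the work surface. World frame = base frame: x ahead of the robot, y to its left, z up, the work surface at z = 0. Lengths are in mm, angles in degrees, forces in N, time in s.
With the tool pointing down it reaches from about 350 to 850 mm from the base axis. Payload 8.1 kg.
Tool frame: the origin (TCP) lies at the very end of the fingers, on their centre line; the grasp point (between the pads) lies r.tcp_to_grasp behind it (r.tcp_to_grasp is the distance from the TCP to the grasp point, in mm); z points along the fingers, y is the line along which they close (so a half turn about z gives the same grasp; the last joint's range is limited). The gripper opens to 85 mm and grips with 20 to 120 N. Pads are 22 mm wide; open, the fingers measure 114 mm over their backs; the gripper's body (76 mm by 85 mm) begins 54 mm behind the grasp point. The pads swing forward as they close: fully open they stand 13 mm farther back than shut.
Start: joints at [64.206, 7.471, 85.268, -0, 87.261, -4.893], TCP at [214.036, 560.53, 231.292] pointing down, gripper open.
Joint ranges: [-169.43, 169.43], [-51.17, 129.36], [1.28, 143.12], [-76.62, 256.62], [0, 156.53], [-152.29, 152.29]. Speed limits (degrees/s): [136.94, 136.94, 159.86, 180, 180, 180].

INTERFACE

Orientations are given as [roll, pitch, yaw] about the fixed x, y, z axes, in that order (R = Rz(yaw) Ry(pitch) Rx(roll)).
In Python, from bench import r gives the robot as it stands.
- The arm moves only by the shell command python3 -m handwheel 'ROWS' [OPENING] [FORCE]. ROWS is JSON, a list of rows, each a list of 4 numbers: the shift along the tool's x, y, z in m, then the turn about the tool's z in degrees. A call has 1 to 10 rows; each row shifts and turns the commanded pose from where the row before left it, along the tool's axes as they then stand; what a row does not reach is not made up. A row lasts 1/10 s, in which the tool goes at most 50 mm and 8.59 degrees, less where a joint would pass 70% of its speed; a pose out of reach is approached as far as the arm can. A call is refused whole if a number of a shift passes 0.05 or a number of a turn 8.59, either way. A call with a gripper value outside its range is refused whole. OPENING is the finger opening in m, from 0 to 0.0854, set as the call begins (- or left out, the last holds). The fingers move at their own pace and stop on an object; FORCE is the grip in N (left out, the last holds). Time passes only in rows, so rows that do not move let the fingers close. It gives the time, the measured TCP pose, the force, the opening and the grip force at its end, in the units of the state.
- r.sense(): the state, without advancing time (a new reading comes with each control period).
- r.snapshot(name): name is "scene" or "side" or "wrist"; returns the picture (480x640x3 uint8, red, green, blue); there is no depth.
- r.camera_params(name): a dict with "fx", "fy", "cx", "cy" (pixels), "R" (3x3) and "t" (3): a world point X has camera coordinates R X + t; the wrist camera has in their place "mount" (4x4, takes a point from camera to tool coordinates, whose origin is the TCP and whose axes are the flange's). Camera axes: x right, y down, z forward; pixel columns grow to the right and rows downward; lengths in mm; the calibration is good to about 2 mm. A picture is of the moment at which its call begins: read the wrist's pose just before it. camera_params takes no time and is no camera call.
- r.hand_in(): hands the job in; it is judged then, once.
The state is a dict: "time": time; "joint_pos": joint angles; "qd": joint speeds; "joint_efforts": joint torques, N m; "tool_pos": TCP position; "tcp_rot": TCP orientation; "ft_force": force on the tool from outside, world axes, zero at the start; "wrist_torque": the same for the moment, N m; "finger_gap": finger opening in mm; "grip_force": force on a finger pad.
Only numpy, scipy, OpenCV 4.12 (cv2) and the standard library are available. Lean on these libraries where they do the work, as an engineer would, in place of code of your own. Each camera call takes 0.05 s, during which the arm holds its last target. There are 200 camera calls.

TASK

Load the kiln shelf for the glaze firing: set each of the three glazed cups upright on the clay cookie of its own size (large, medium, small), with its foot wholly on the cookie so that running glaze is caught, and close the blue one with its blue lid. Set everything down gently without dropping it, and leave the two unglazed cups where they stand on the ware board.

Things in the scene. Friction and masses are not known exactly. Their poses are not given: they have to be found in the camera images.
- pot_large_center (a point): large clay cup, green glaze on the upper half and inside, lower half bare buff clay: 66 mm high, outside diameter 60 mm at the foot and 66 mm at the rim, wall 5 mm, open at the top. Starts upright on the ware board. Point on its axis, half-way up (33 mm above the foot); z is its axis, up.
- pot_medium_center (a point): medium clay cup, blue glaze on the upper half and inside, lower half bare buff clay: 58 mm high, outside diameter 46 mm at the foot and 53 mm at the rim, wall 5 mm, open at the top (the blue jar that the lid fits; mouth 43 mm wide). Starts upright on the ware board. Point on its axis, half-way up (29 mm above the foot); z is its axis, up.
- pot_small_center (a point): small clay cup, yellow-ochre glaze on the upper half and inside, lower half bare buff clay: 44 mm high, outside diameter 34 mm at the foot and 41 mm at the rim, wall 5 mm, open at the top. Starts upright on the ware board. Point on its axis, half-way up (22 mm above the foot); z is its axis, up.
- lid_center (a point): blue lid of the blue jar, 35 mm high: bare flange below (6 mm deep, 33 mm across, 29 mm at its lower edge) that drops into the jar's mouth, disc 55 mm across and 6 mm thick, round knob on top 18 mm across, 23 mm tall. Lies knob up on the ware board, on its flange. Point on its axis, 18 mm above the flange's underside (6 mm above the disc's top); z up. Seated, it is 41 mm above the jar's point.
- cookie_large: large kiln cookie: flat red-brown clay disc, 84 mm across, 8 mm thick, lying on the kiln shelf and firmly bedded there; it belongs to the large glazed cup. Origin at the centre of its underside, its top 8 mm above; z up.
- cookie_medium: medium kiln cookie: flat red-brown clay disc, 70 mm across, 8 mm thick, lying on the kiln shelf and firmly bedded there; it belongs to the medium glazed cup. Origin at the centre of its underside, its top 8 mm above; z up.
- cookie_small: small kiln cookie: flat red-brown clay disc, 58 mm across, 8 mm thick, lying on the kiln shelf and firmly bedded there; it belongs to the small glazed cup. Origin at the centre of its underside, its top 8 mm above; z up.
- bare_medium_center (a point): unglazed clay cup, plain buff all over inside and out, 58 mm high, 46 mm across at the foot and 53 mm at the rim, standing on the ware board among the others; it is not for this firing. The point is on its axis, half-way up.
- bare_small_center (a point): unglazed clay cup, plain buff all over inside and out, 44 mm high, 34 mm across at the foot and 41 mm at the rim, standing on the ware board among the others; it is not for this firing. The point is on its axis, half-way up.
- shelf: pale kiln shelf, fixed slab 280 (x) by 340 (y) by 14 mm thick lying on the table left or right of the robot; origin at the centre of its underside. Three kiln posts 30 mm square stand on it, tops 114 mm above the table, at x, y = (118, 148), (118, -148), (-118, 0) mm in its frame. On the table's other side lies the plywood ware board, 270 by 345 by 12 mm thick.
Things that resemble listed ones, but are neither listed nor needed, are in the scene too. What is shaped like the part that bears pot_large_center but red is not meant.

How it is judged (in metres and radians):
At the end, for the whole second after the job is handed in: Each glazed cup stands upright (within 0.1 rad) on the cookie of its size, foot wholly on it (axes within 12 mm); the lid is seated flat on the blue jar's rim (axes within 8 mm, flange in the mouth); all are released and at rest; neither unglazed cup has moved more than 25 mm (horizontal distance between pot_large_center and cookie_large below 0.012 m and z of pot_large_center in the frame of cookie_large between 0.037 and 0.045 m and angle between each of pot_large_center, pot_medium_center, pot_small_center, lid_center's own z axis and vertical below 0.1 rad and linear speed of each of pot_large, pot_medium, pot_small, lid below 0.02 m/s and angular speed of each of pot_large, pot_medium, pot_small, lid below 0.3 rad/s and horizontal distance between pot_medium_center and cookie_medium below 0.012 m and z of pot_medium_center in the frame of cookie_medium between 0.033 and 0.041 m and horizontal distance between pot_small_center and cookie_small below 0.012 m and z of pot_small_center in the frame of cookie_small between 0.026 and 0.034 m and horizontal distance between lid_center and pot_medium_center below 0.008 m and z of lid_center in the frame of pot_medium_center between 0.037 and 0.0435 m and distance of each of bare_medium_center, bare_small_center from where it was at the start of the episode below 0.025 m); the robot touches nothing.
It fails at once if an unglazed cup is shifted more than 25 mm or knocked over (distance of any of bare_medium_center, bare_small_center from where it was at the start of the episode above 0.025 m or angle between any of bare_medium_center, bare_small_center's own z axis and vertical above 0.5 rad).
It fails at once if a glazed cup or the lid is dropped (falls freely from more than about 25 mm) ((contact force between the fingers and pot_large below 0.05 N and linear speed of pot_large above 0.7 m/s) or (contact force between the fingers and pot_medium below 0.05 N and linear speed of pot_medium above 0.7 m/s) or (contact force between the fingers and pot_small below 0.05 N and linear speed of pot_small above 0.7 m/s) or (contact force between the fingers and lid below 0.05 N and linear speed of lid above 0.7 m/s)).
It also fails if it takes over 104 s, if anything falls off the work surface, if the arm or the gripper's body presses on something with over 40 N, if the wrist force passes 120 N, or if a joint passes its speed limit or range.

## Working session

There is one attempt and no reset: what is moved stays moved. The work goes in short steps, Python scripts to look and compute and a shell command to move; the robot and the scene stay as the last step left them, time stands still between calls to the robot, and variables do not carry over. Pictures are saved under pics/ and viewed, at most 14 in all, crops included, and the job is handed in when it is done.

```bash
ls; mkdir -p pics; python3 - <<'E'
from bench import r
import cv2,numpy as np
s=r.sense();print(s['time'],s['tool_pos'],s['tcp_rot'],s['finger_gap'],r.tcp_to_grasp)
for n in("scene","side"):
    cv2.imwrite(f"pics/{n}0.png",r.snapshot(n)[:,:,::-1]); p=r.camera_params(n); print(n,p['fx'],np.round(-np.array(p['R']).T@p['t']),np.round(p['R'],2).tolist())
print(r.camera_params("wrist"))
E
```

```text
pics
0.0 [213.77741679 560.031693   230.22608207] [-1.79894466e+02 -9.84399511e-03  1.59096655e+02] 85.34158915294213 18.700000000000003
scene 465.95847697081194 [1011. -250.  829.] [[0.54, 0.84, 0.01], [0.7, -0.45, -0.55], [-0.46, 0.3, -0.83]]
side 496.5827713091196 [507. 824. 561.] [[-1.0, -0.08, -0.02], [-0.03, 0.55, -0.83], [0.08, -0.83, -0.55]]
{'fx': 344.10142906966684, 'fy': 344.10142906966684, 'cx': 322.8250605235757, 'cy': 246.48302205025294, 'mount': array([[ 1.16450768e-03, -9.53793824e-01, -3.00459623e-01,
         7.80298491e+01],
       [ 9.99999307e-01,  1.16349833e-03,  1.82285258e-04,
         6.41912080e-01],
       [ 1.75721715e-04, -3.00459627e-01,  9.53794518e-01,
        -1.42704261e+02],
       [ 0.00000000e+00,  0.00000000e+00,  0.00000000e+00,
         1.00000000e+00]])}
```

View pics/scene0.png

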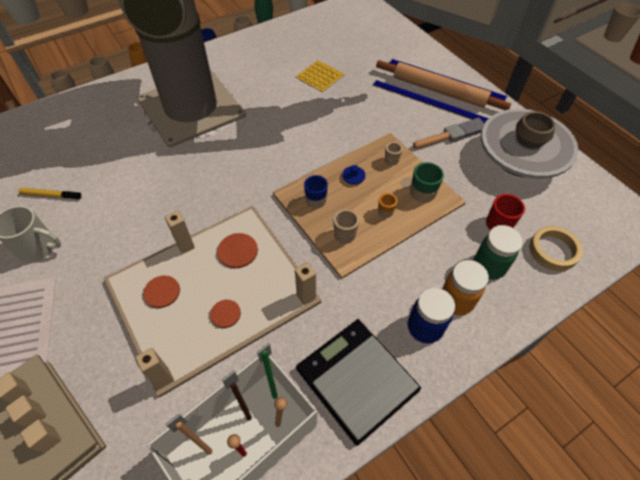

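View pics/side0.png

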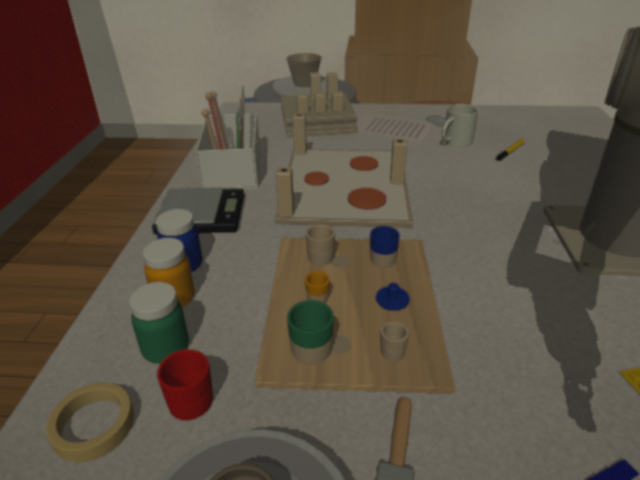

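The scene view shows blue cup (316,184), lid (354,171), ochre (387,201), green (427,175), bare cups (345,220) and (394,149), cookies L (237,250), M (162,291), S (225,313). The side view agrees. I'll locate them in both views.

```bash
cat > h.py <<'E'
from bench import r
import cv2,numpy as np
from scipy.spatial.transform import Rotation as Ro
def cam(n,s=None):
    p=r.camera_params(n)
    K=np.array([[p['fx'],0,p['cx']],[0,p['fy'],p['cy']],[0,0,1]])
    if n!="wrist": R=np.array(p['R']);return K,R.T,-R.T@np.array(p['t'])
    T=np.eye(4);T[:3,:3]=Ro.from_euler('xyz',s['tcp_rot'],degrees=True).as_matrix();T[:3,3]=s['tool_pos']
    M=T@p['mount'];return K,M[:3,:3],M[:3,3]
def onplane(c,u,v,z):
    K,R,o=c;d=R@np.linalg.inv(K)@[u,v,1];return (o+d*(z-o[2])/d[2])[:2]
def proj(c,X):
    K,R,o=c;q=K@(R.T@(np.array(X,float)-o));return q[:2]/q[2]
def rows(dx,dy):
    "world xy shift -> tool axes, m"
    R=Ro.from_euler('xyz',r.sense()['tcp_rot'],degrees=True).as_matrix();return np.round(R.T@[dx,dy,0]/1000,4)
E
python3 - <<'E'
from h import *
A={'blue':(316,184,70,384,238),'green':(427,175,78,311,320),'ochre':(387,201,56,317,281),'bareM':(345,220,70,320,236),'bareS':(394,149,56,394,332),'knob':(354,168,44,393,290),'cL':(237,250,22,367,198),'cM':(162,291,22,364,163),'cS':(225,313,22,317,178)}
a,b=cam("scene"),cam("side")
for k,(u,v,z,p,q) in A.items(): print(k,onplane(a,u,v,z).round(),onplane(b,p,q,z).round())
# board/shelf outline
for u,v in((275,195),(391,136),(464,203),(343,272)):print(onplane(a,u,v,12).round())
for u,v in((105,283),(258,210),(318,298),(158,388)):print(onplane(a,u,v,14).round())
E
```

```text
blue [455. 103.] [452. 117.]
green [567. 314.] [559. 331.]
ochre [565. 211.] [560. 222.]
bareM [567. 101.] [562. 118.]
bareS [452. 318.] [445. 325.]
knob [442. 213.] [440. 222.]
cL [ 483. -108.] [477. -99.]
cM [ 490. -274.] [ 483. -267.]
cS [ 598. -192.] [ 591. -184.]
[390.  34.]
[380. 372.]
[637. 380.]
[639.  50.]
[ 407. -363.]
[409. -20.]
[662. -25.]
[ 660. -353.]
```

```bash
python3 -c "
from h import *
print(rows(480-214,215-560))"
```

```text
[-3.716e-01 -2.274e-01  3.000e-04]
```

```bash
R='[-0.037,-0.0227,-0.008,0]'; python3 -m handwheel '[[-0.037,-0.0227,-0.008,0],[-0.037,-0.0227,-0.008,0],[-0.037,-0.0227,-0.008,0],[-0.037,-0.0227,-0.008,0],[-0.037,-0.0227,-0.008,0],[-0.037,-0.0227,-0.008,0],[-0.037,-0.0227,-0.008,0],[-0.037,-0.0227,-0.008,0],[-0.037,-0.0227,-0.008,0],[-0.037,-0.0227,-0.008,0]]'
python3 -m handwheel '[[0,0,0,0],[0,0,0,0],[0,0,0,0]]'
python3 - <<'E'
from h import *
s=r.sense();print(s['time'],s['tool_pos'],s['tcp_rot'])
cv2.imwrite("pics/w1.png",r.snapshot("wrist")[:,:,::-1])
E
```

```text
time: 1.1
tool_pos: [479.3, 214.8, 311.3]
tcp_rot: [-180.0, -0.0, 159.1]
ft_force: [0.7, 0.2, 1.0]
finger_gap: 85.2
grip_force: 0.0
time: 1.4
tool_pos: [478.0, 217.1, 310.7]
tcp_rot: [-180.0, -0.1, 159.1]
ft_force: [0.4, -0.5, -0.6]
finger_gap: 85.2
grip_force: 0.0
1.4 [477.98731514 217.10188894 310.6527219 ] [-1.79977431e+02 -6.91257380e-02  1.59125521e+02]
```

View pics/w1.png

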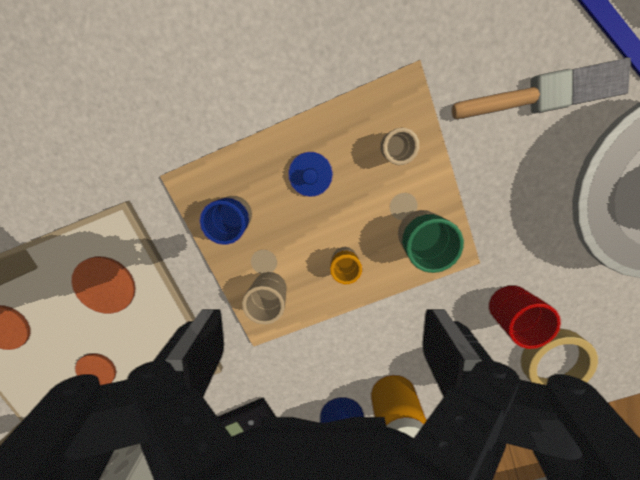

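The wrist view shows rims at blue (225,221), green (434,242), ochre (346,268), bare (264,302) and (400,147), lid disc (310,174), and large cookie (103,285).

```bash
python3 - <<'E'
from h import *
s=dict(tool_pos=[477.99,217.1,310.65],tcp_rot=[-179.977,-.069,159.1255]);c=cam("wrist",s)
for k,u,v,z in(('blue',225,221,70),('green',434,242,78),('ochre',346,268,56),('bareM',264,302,70),('bareS',400,147,56),('lid',310,174,24),('cL',103,285,22)):
  X=onplane(c,u,v,z);print(k,X.round(1))
print('to blue above', rows(*(onplane(c,225,221,70)-s['tool_pos'][:2])))
E
```

```text
blue [449.7 109. ]
green [555.5 323.7]
ochre [558.1 217.9]
bareM [559.1 109.5]
bareS [444.2 322.2]
lid [438.6 215.8]
cL [ 477.  -102.3]
to blue above [-0.012  -0.1111  0.    ]
```

```bash
python3 -m handwheel '[[-0.004,-0.037,-0.0,0],[-0.004,-0.037,0.03,0],[-0.004,-0.037,0.03,0],[0,0,0.04,0],[0,0,0.045,0],[0,0,0.04,0],[0,0,0.02,0],[0,0,0,0],[0,0,0,0],[0,0,0,0]]'
python3 - <<'E'
from h import *
s=r.sense();print(s['time'],s['tool_pos'],s['tcp_rot'],rows(449.7-s['tool_pos'][0],109-s['tool_pos'][1]))
cv2.imwrite("pics/w2.png",r.snapshot("wrist")[:,:,::-1])
E
```

```text
time: 2.45
tool_pos: [451.5, 109.2, 108.3]
tcp_rot: [179.9, 0.2, 159.2]
ft_force: [0.2, -0.4, 0.3]
finger_gap: 85.5
grip_force: 0.0
2.45 [451.54756287 109.24193651 108.31353795] [1.79913540e+02 1.53923925e-01 1.59158462e+02] [ 0.0016 -0.0009 -0.    ]
```

View pics/w2.png

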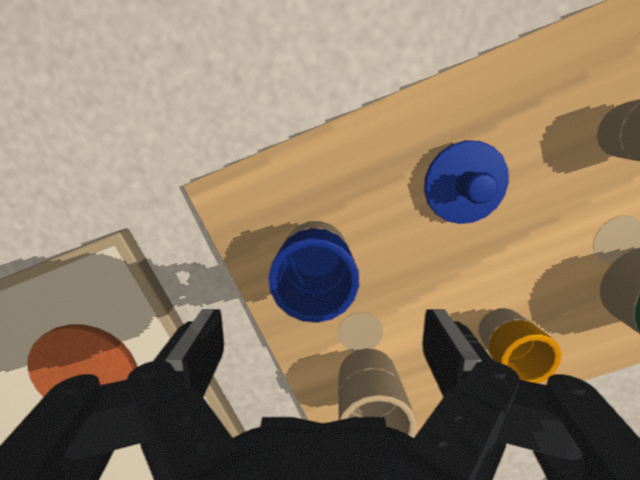

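```bash
python3 - <<'E'
from h import *
s=dict(tool_pos=[451.55,109.24,108.3],tcp_rot=[179.9135,.154,159.158]);c=cam("wrist",s)
for k,u,v,z in(('blue',314,279,70),('lid',467,181,24),('ochre',529,355,56),('bareM',376,435,70)):
  X=onplane(c,u,v,z);print(k,X.round(1),rows(*(X-s['tool_pos'][:2])))
print(proj(c,[451.5,109.2,70]))
E
```

```text
blue [448.6 105.8] [ 0.0015 -0.0043 -0.    ]
lid [437.4 216.1] [0.0512 0.0948 0.    ]
ochre [555.2 216.5] [-0.0586  0.1371  0.0004]
bareM [568.4 103.7] [-0.1111  0.0364  0.0004]
[321.39366111 281.42882355]
```

```bash
python3 -m handwheel '[[0.0015,-0.0043,0.01,0],[0,0,0.035,0],[0,0,0.03,0],[0,0,0.012,0],[0,0,0,0],[0,0,0,0]]'; python3 -m handwheel '[[0,0,0,0],[0,0,0,0],[0,0,0,0],[0,0,0,0],[0,0,0,0],[0,0,0,0],[0,0,0,0],[0,0,0,0]]' 0.03 30
```

```text
time: 3.1
tool_pos: [448.1, 105.0, 20.3]
tcp_rot: [180.0, 0.0, 159.1]
ft_force: [-0.1, 0.3, -0.3]
finger_gap: 85.1
grip_force: 0.0
time: 3.9
tool_pos: [448.7, 105.1, 20.9]
tcp_rot: [179.9, 0.1, 159.1]
ft_force: [-1.1, -0.8, 7.5]
finger_gap: 50.5
grip_force: 29.9
```

```bash
python3 -m handwheel '[[0,0,-0.01,0],[0,0,-0.03,0],[0,0,-0.04,0],[0,0,-0.04,0],[0,0,-0.03,0],[0,0,-0.01,0],[0,0,0,0]]'; python3 -m handwheel '[[-0.011,-0.022,0,0],[-0.021,-0.042,0,0],[-0.021,-0.042,0,0],[-0.021,-0.042,0,0],[-0.021,-0.042,0,0],[-0.021,-0.042,0,0],[-0.021,-0.042,0,0],[-0.020,-0.040,0,0],[-0.011,-0.021,0,0],[0,0,0,0]]'; python3 -m handwheel '[[0,0,0,0],[0,0,0,0],[0,0,0,0]]'
python3 - <<'E'
from h import *
s=r.sense();print(s['time'],s['tool_pos'],s['tcp_rot'])
cv2.imwrite("pics/w3.png",r.snapshot("wrist")[:,:,::-1])
E
```

```text
time: 4.6
tool_pos: [448.5, 105.2, 181.3]
tcp_rot: [179.9, 0.2, 159.1]
ft_force: [0.1, 0.1, -2.1]
finger_gap: 51.1
grip_force: 31.6
time: 5.6
tool_pos: [483.2, -270.3, 176.2]
tcp_rot: [180.0, -0.2, 158.9]
ft_force: [0.3, 1.6, -1.6]
finger_gap: 50.9
grip_force: 31.7
time: 5.9
tool_pos: [484.6, -266.5, 178.6]
tcp_rot: [180.0, -0.1, 159.2]
ft_force: [0.2, 0.4, -1.4]
finger_gap: 50.5
grip_force: 31.7
5.9 [ 484.63286452 -266.52243702  178.634317  ] [ 1.79975675e+02 -6.18776822e-02  1.59178974e+02]
```

View pics/w3.png

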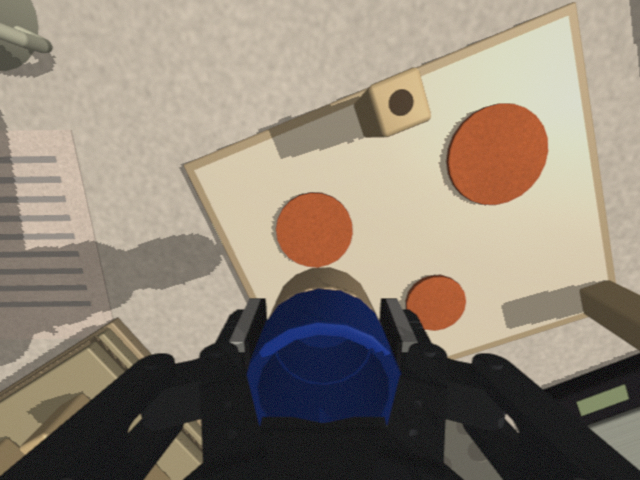

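```bash
python3 - <<'E'
from h import *
s=dict(tool_pos=[484.63,-266.52,178.63],tcp_rot=[179.9757,-.0619,159.179]);c=cam("wrist",s)
for k,u,v,z in(('cM',314.5,230,22),('cL',498,154,22),('cS',436.5,302.5,22),('rim',323,374,227.7)):
  X=onplane(c,u,v,z);print(k,X.round(1),rows(*(X-s['tool_pos'][:2])))
p=s['tool_pos'][:2]
for z,rad in((227.7,26.5),(169.7,23)):
  print([proj(c,[p[0]+rad*np.cos(a),p[1]+rad*np.sin(a),z]).round() for a in np.radians([159.2,249.2,339.2,69.2])])
E
```

```text
cM [ 482.8 -273. ] [-0.0006 -0.0067 -0.    ]
cL [ 475.9 -104.8] [6.56e-02 1.48e-01 1.00e-04]
cS [ 591.4 -189.4] [-0.0724  0.1101 -0.    ]
rim [ 479.9 -263.9] [0.0053 0.0007 0.    ]
[array([321., 315.]), array([240., 388.]), array([321., 450.]), array([402., 388.])]
[array([321., 261.]), array([274., 306.]), array([321., 346.]), array([368., 306.])]
```

```bash
python3 -m handwheel '[[0.002,-0.0067,0.02,0],[0,0,0.04,0],[0,0,0.04,0],[0,0,0.03,0],[0,0,0.012,0],[0,0,0,0],[0,0,0,0]]'; python3 -m handwheel '[[0,0,0.0015,0],[0,0,0.0015,0],[0,0,0.0015,0],[0,0,0,0],[0,0,0,0],[0,0,0,0]]'
```

```text
time: 6.65
tool_pos: [481.6, -273.8, 38.9]
tcp_rot: [-180.0, 0.1, 159.1]
ft_force: [0.1, 0.1, -1.5]
finger_gap: 50.6
grip_force: 31.7
time: 7.25
tool_pos: [480.5, -273.5, 32.9]
tcp_rot: [-180.0, -0.0, 159.1]
ft_force: [0.1, 0.2, -0.6]
finger_gap: 50.9
grip_force: 31.7
```

```bash
python3 -m handwheel '[[0,0,0.001,0],[0,0,0.0005,0],[0,0,0.0,0],[0,0,0,0]]'; python3 -m handwheel '[[0,0,0.001,0],[0,0,0,0],[0,0,0,0]]';
```

```text
time: 7.65
tool_pos: [480.5, -273.4, 31.2]
tcp_rot: [180.0, -0.0, 159.1]
ft_force: [0.0, -0.1, -0.9]
finger_gap: 50.9
grip_force: 31.8
time: 7.95
tool_pos: [480.8, -273.6, 31.0]
tcp_rot: [-180.0, 0.0, 159.1]
ft_force: [-2.8, 1.6, 5.2]
finger_gap: 50.9
grip_force: 31.6
```

```bash
python3 -m handwheel '[[0,0,0,0],[0,0,0,0],[0,0,0,0],[0,0,0,0],[0,0,0,0],[0,0,0,0]]' 0.075; python3 -m handwheel '[[0,0,-0.01,0],[0,0,-0.03,0],[0,0,-0.04,0],[0,0,-0.045,0],[0,0,-0.045,0],[0,0,0,0],[0,0,0,0],[0,0,0,0]]'
python3 - <<'E'
from h import *
s=r.sense();print(s['time'],s['tool_pos'],s['tcp_rot'],rows(438-s['tool_pos'][0],216-s['tool_pos'][1]))
cv2.imwrite("pics/w4.png",r.snapshot("wrist")[:,:,::-1])
E
```

```text
time: 8.55
tool_pos: [480.5, -273.4, 30.2]
tcp_rot: [180.0, -0.0, 159.1]
ft_force: [-0.3, 0.6, 0.0]
finger_gap: 75.3
grip_force: 0.0
time: 9.35
tool_pos: [480.0, -273.0, 199.4]
tcp_rot: [180.0, -0.1, 159.1]
ft_force: [-0.4, 0.2, 0.3]
finger_gap: 75.0
grip_force: 0.0
9.35 [ 479.99318981 -273.03481975  199.39537823] [ 1.79979844e+02 -8.37629159e-02  1.59098428e+02] [0.2137 0.4419 0.0005]
```

View pics/w4.png

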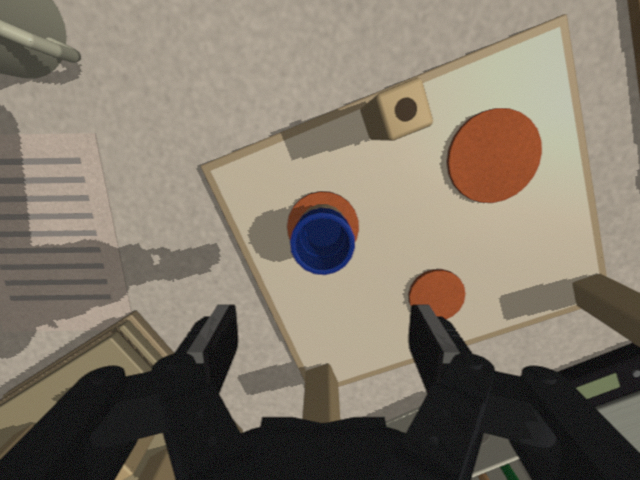

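```bash
python3 - <<'E'
from h import *
s=dict(tool_pos=[479.99,-273.03,199.4],tcp_rot=[179.98,-.0838,159.098]);c=cam("wrist",s)
X=onplane(c,322.5,241.5,80);print('rim',X, 'rel cup-TCP',rows(*(X-s['tool_pos'][:2])))
R=[proj(c,[X[0]+35*np.cos(a),X[1]+35*np.sin(a),22]).round() for a in np.radians([159,249,339,69])];print(R)
for k,u,v in(('cL',495,155),('cS',436.5,294.5)):print(k,onplane(c,u,v,22))
E
```

```text
rim [ 480.35094124 -272.66509122] rel cup-TCP [-0.0002  0.0005 -0.    ]
[array([323., 187.]), array([286., 224.]), array([322., 259.]), array([359., 224.])]
cL [ 475.78983513 -104.79044288]
cS [ 590.52123817 -190.25929776]
```

```bash
python3 -m handwheel '[[0.012,0.026,0,0],[0.0213,0.0441,0,0],[0.0213,0.0441,0,0],[0.0213,0.0441,0,0],[0.0213,0.0441,0,0],[0.0213,0.0441,0,0],[0.0213,0.0441,0,0],[0.0213,0.0441,0,0],[0.0213,0.0441,0,0],[0.0213,0.0441,0,0]]' 0.05; python3 -m handwheel '[[0.01,0.019,0.03,0],[0,0,0.04,0],[0,0,0.03,0],[0,0,0,0],[0,0,0,0],[0,0,0,0]]'
python3 - <<'E'
from h import *
s=r.sense();print(s['time'],s['tool_pos'],s['tcp_rot'])
cv2.imwrite("pics/w5.png",r.snapshot("wrist")[:,:,::-1])
E
```

```text
time: 10.4
tool_pos: [439.6, 196.0, 198.6]
tcp_rot: [-179.9, -0.1, 159.1]
ft_force: [2.3, -0.2, -0.0]
finger_gap: 50.0
grip_force: 0.0
time: 11.0
tool_pos: [439.6, 215.8, 101.9]
tcp_rot: [179.9, 0.1, 159.1]
ft_force: [0.3, -0.1, 1.4]
finger_gap: 49.7
grip_force: 0.0
11.0 [439.64121358 215.76794233 101.94653238] [1.79924197e+02 8.74001116e-02 1.59069353e+02]
```

View pics/w5.png

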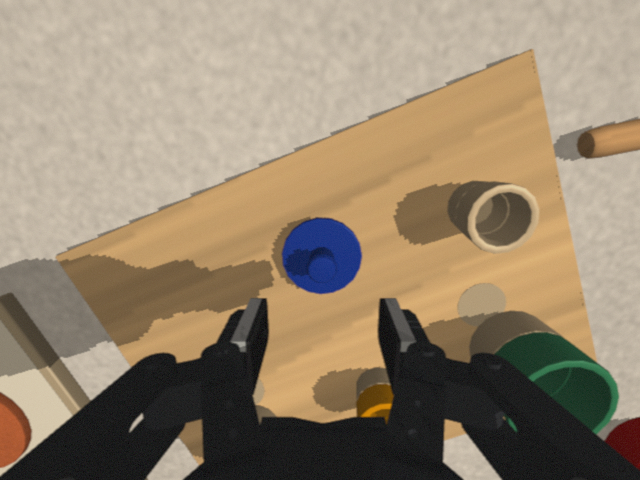

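```bash
python3 - <<'E'
from h import *
s=dict(tool_pos=[439.64,215.77,101.95],tcp_rot=[179.924,.0874,159.069]);c=cam("wrist",s)
for k,u,v,z in(('lid',322,255.5,24),('green',567,385,78)):
  X=onplane(c,u,v,z);print(k,X, rows(*(X-s['tool_pos'][:2])))
E
```

```text
lid [437.86165785 216.70266404] [ 0.002   0.0002 -0.    ]
green [545.83842197 328.26867195] [-0.059   0.143   0.0004]
```

```bash
python3 -m handwheel '[[0.002,0,0.02,0],[0,0,0.03,0],[0,0,0.02,0],[0,0,0.0045,0],[0,0,0,0],[0,0,0,0],[0,0,0,0]]'; python3 -m handwheel '[[0,0,0,0],[0,0,0,0],[0,0,0,0],[0,0,0,0],[0,0,0,0],[0,0,0,0],[0,0,0,0],[0,0,0,0]]' 0.0 30
```

```text
time: 11.75
tool_pos: [438.2, 216.8, 27.6]
tcp_rot: [179.9, 0.1, 159.1]
ft_force: [-0.3, -0.8, 0.5]
finger_gap: 49.9
grip_force: 0.0
time: 12.55
tool_pos: [437.2, 216.5, 26.5]
tcp_rot: [180.0, 0.0, 159.1]
ft_force: [-2.9, -1.4, 6.3]
finger_gap: 16.9
grip_force: 29.2
```

```bash
python3 -m handwheel '[[0,0,-0.003,0],[0,0,-0.007,0],[0,0,-0.01,0],[0,0,0,0],[0,0,0,0]]' - 40
python3 - <<'E'
from h import *
s=r.sense();print(s['time'],s['tool_pos'],s['tcp_rot'])
cv2.imwrite("pics/w6.png",r.snapshot("wrist")[:,:,::-1])
E
```

```text
time: 13.05
tool_pos: [437.2, 216.5, 46.4]
tcp_rot: [180.0, 0.1, 159.1]
ft_force: [-0.2, 0.1, -0.0]
finger_gap: 16.7
grip_force: 39.0
13.05 [437.15119328 216.52032045  46.39411258] [1.79953919e+02 5.40873471e-02 1.59102955e+02]
```

View pics/w6.png

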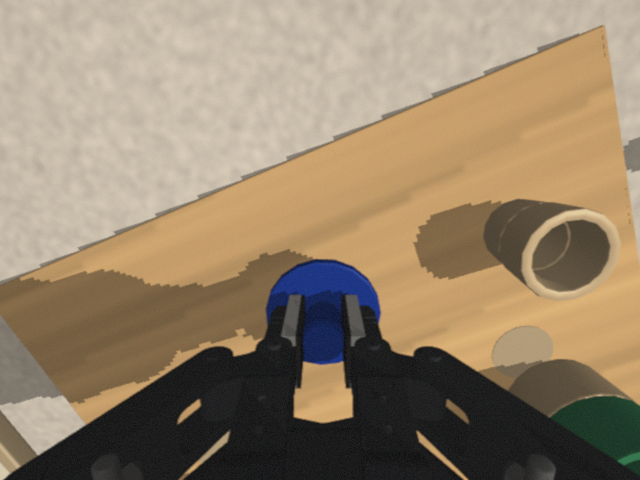

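```bash
python3 - <<'E'
from h import *
s=dict(tool_pos=[437.15,216.52,46.39],tcp_rot=[179.954,.054,159.103]);c=cam("wrist",s)
p=s['tool_pos']
for z in(44,24): print([proj(c,[p[0]+27.5*np.cos(a),p[1]+27.5*np.sin(a),z]).round() for a in np.radians([159,249,339,69])])
X=[480.35,-272.67]; print(rows(X[0]-p[0],X[1]-p[1]))
E
```

```text
[array([321., 257.]), array([263., 312.]), array([321., 362.]), array([380., 312.])]
[array([322., 244.]), array([269., 294.]), array([321., 339.]), array([374., 294.])]
[-0.2149 -0.4416 -0.    ]
```

```bash
python3 -m handwheel '[[0,0,-0.02,0],[0,0,-0.03,0],[0,0,-0.03,0],[0,0,-0.03,0],[0,0,-0.01,0],[0,0,0,0]]'; python3 -m handwheel '[[-0.0122,-0.0245,0,0],[-0.0213,-0.0441,0,0],[-0.0213,-0.0441,0,0],[-0.0213,-0.0441,0,0],[-0.0213,-0.0441,0,0],[-0.0213,-0.0441,0,0],[-0.0213,-0.0441,0,0],[-0.0213,-0.0441,0,0],[-0.0213,-0.0441,0,0],[-0.0213,-0.0441,0,0]]';  python3 -m handwheel '[[-0.0105,-0.0202,0,0],[0,0,0.02,0],[0,0,0.02,0],[0,0,0,0],[0,0,0,0],[0,0,0,0]]'
python3 - <<'E'
from h import *
s=r.sense();print(s['time'],s['tool_pos'],s['tcp_rot'],rows(480.35-s['tool_pos'][0],-272.67-s['tool_pos'][1]))
cv2.imwrite("pics/w7.png",r.snapshot("wrist")[:,:,::-1])
E
```

```text
time: 13.7
tool_pos: [437.7, 216.7, 167.1]
tcp_rot: [179.9, 0.1, 159.1]
ft_force: [0.6, 0.4, -1.0]
finger_gap: 16.5
grip_force: 39.1
time: 14.7
tool_pos: [475.5, -251.5, 163.0]
tcp_rot: [180.0, -0.2, 159.1]
ft_force: [0.9, 0.4, 0.1]
finger_gap: 16.3
grip_force: 39.2
time: 15.3
tool_pos: [479.7, -272.6, 126.1]
tcp_rot: [-180.0, 0.0, 159.1]
ft_force: [-0.3, -0.0, -0.4]
finger_gap: 16.5
grip_force: 39.2
15.3 [ 479.66394116 -272.5813996   126.13433666] [-1.79995068e+02  1.66340520e-02  1.59122360e+02] [-0.0007  0.0002  0.    ]
```

View pics/w7.png

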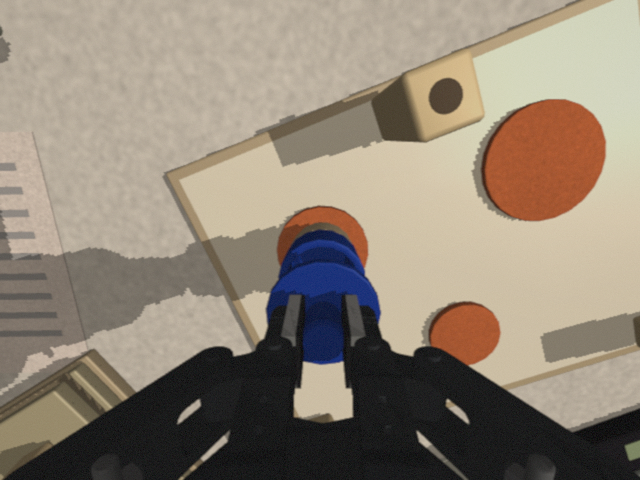

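```bash
python3 -m handwheel '[[0,0,0.015,0],[0,0,0.012,0],[0,0,0.004,0],[0,0,0.002,0],[0,0,0.0015,0],[0,0,0,0],[0,0,0,0],[0,0,0,0]]'; python3 -m handwheel '[[0,0,0.001,0],[0,0,0.001,0],[0,0,0,0],[0,0,0,0]]'
```

```text
time: 16.15
tool_pos: [479.7, -272.9, 91.8]
tcp_rot: [-180.0, 0.0, 159.1]
ft_force: [-0.2, 0.1, -0.6]
finger_gap: 16.6
grip_force: 39.1
time: 16.55
tool_pos: [479.4, -272.7, 89.2]
tcp_rot: [-180.0, -0.0, 159.1]
ft_force: [-0.7, 0.9, 0.2]
finger_gap: 16.1
grip_force: 39.1
```

```bash
python3 -m handwheel '[[0,0,0.001,0],[0,0,0,0],[0,0,0,0]]'
```

```text
time: 16.85
tool_pos: [479.7, -272.8, 88.6]
tcp_rot: [-180.0, 0.0, 159.1]
ft_force: [-0.5, 0.2, 2.2]
finger_gap: 16.3
grip_force: 39.2
```

```bash
python3 -m handwheel '[[0,0,0.0005,0],[0,0,0,0]]'; python3 -m handwheel '[[0,0,0,0],[0,0,0,0],[0,0,0,0],[0,0,0,0],[0,0,0,0]]' 0.045;  python3 -m handwheel '[[0,0,-0.01,0],[0,0,-0.03,0],[0,0,-0.04,0],[0,0,-0.03,0],[0,0,0,0],[0,0,0,0]]' 0.0854
python3 - <<'E'
from h import *
s=r.sense();print(s['time'],s['tool_pos'],s['tcp_rot'],rows(556-s['tool_pos'][0],217-s['tool_pos'][1]))
cv2.imwrite("pics/w8.png",r.snapshot("wrist")[:,:,::-1])
E
```

```text
time: 17.05
tool_pos: [479.8, -272.9, 88.5]
tcp_rot: [-180.0, 0.0, 159.1]
ft_force: [-1.5, 0.7, 5.9]
finger_gap: 16.1
grip_force: 39.8
time: 17.55
tool_pos: [479.3, -272.6, 87.6]
tcp_rot: [180.0, -0.0, 159.1]
ft_force: [-0.2, -0.0, 0.2]
finger_gap: 44.9
grip_force: 0.0
time: 18.15
tool_pos: [480.1, -273.1, 199.4]
tcp_rot: [-180.0, 0.2, 159.1]
ft_force: [-0.3, 0.6, 0.0]
finger_gap: 85.4
grip_force: 0.0
18.15 [ 480.10311836 -273.13778179  199.4380309 ] [-1.79961271e+02  1.58221436e-01  1.59099277e+02] [ 0.104   0.485  -0.0006]
```

View pics/w8.png

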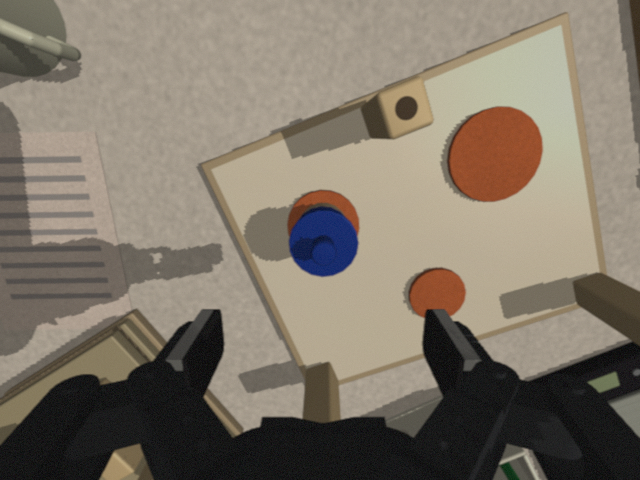

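```bash
python3 -m handwheel '[[0.0054,0.0245,0,0],[0.0104,0.0485,0,0],[0.0104,0.0485,0,0],[0.0104,0.0485,0,0],[0.0104,0.0485,0,0],[0.0104,0.0485,0,0],[0.0104,0.0485,0,0],[0.0104,0.0485,0,0],[0.0104,0.0485,0,0],[0.0104,0.0485,0,0]]' 0.065; python3 -m handwheel '[[0.005,0.024,0.0,0],[0,0,0.02,0],[0,0,0,0],[0,0,0,0],[0,0,0,0]]'
python3 - <<'E'
from h import *
s=r.sense();print(s['time'],s['tool_pos'],s['tcp_rot'])
cv2.imwrite("pics/w9.png",r.snapshot("wrist")[:,:,::-1])
E
```

```text
time: 19.2
tool_pos: [550.3, 195.1, 195.9]
tcp_rot: [-179.9, -0.1, 159.1]
ft_force: [1.1, -0.4, 0.1]
finger_gap: 65.1
grip_force: 0.0
time: 19.7
tool_pos: [555.3, 216.8, 177.9]
tcp_rot: [-180.0, -0.0, 159.0]
ft_force: [0.4, 1.1, 0.7]
finger_gap: 65.1
grip_force: 0.0
19.7 [555.27586253 216.77806985 177.89196065] [-1.79979305e+02 -1.98260541e-02  1.59045064e+02]
```

View pics/w9.png

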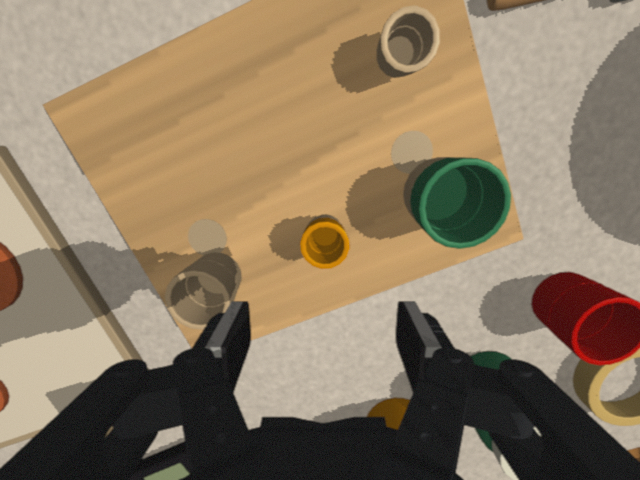

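```bash
python3 - <<'E'
from h import *
s=dict(tool_pos=[555.28,216.78,177.89],tcp_rot=[-179.979,-.02,159.045]);c=cam("wrist",s)
for k,u,v,z in(('ochre',325,245,56),('green',464,203,78)):
  X=onplane(c,u,v,z);print(k,X, rows(*(X-s['tool_pos'][:2])))
E
```

```text
ochre [559.89356805 217.57912925] [-0.004   0.0024  0.    ]
green [559.46648198 323.2772498 ] [0.0342 0.1009 0.    ]
```

```bash
python3 -m handwheel '[[-0.004,0.0024,0.03,0],[0,0,0.04,0],[0,0,0.045,0],[0,0,0.03,0],[0,0,0.0135,0],[0,0,0,0],[0,0,0,0]]'; python3 -m handwheel '[[0,0,0,0],[0,0,0,0],[0,0,0,0],[0,0,0,0],[0,0,0,0],[0,0,0,0],[0,0,0,0],[0,0,0,0]]' 0.0 30; python3 -m handwheel '[[0,0,-0.01,0],[0,0,-0.03,0],[0,0,-0.04,0],[0,0,-0.04,0],[0,0,-0.03,0],[0,0,-0.01,0],[0,0,0,0],[0,0,0,0]]'; python3 -c "
from h import *
p=r.sense()['tool_pos'];print(p,rows(591-p[0],-190-p[1]))"
```

```text
time: 20.45
tool_pos: [561.3, 218.5, 21.3]
tcp_rot: [179.9, 0.1, 159.1]
ft_force: [0.6, 0.5, 1.1]
finger_gap: 64.9
grip_force: 0.0
time: 21.25
tool_pos: [561.8, 218.9, 21.9]
tcp_rot: [179.9, 0.2, 159.1]
ft_force: [-0.7, -0.5, 6.9]
finger_gap: 38.9
grip_force: 29.4
time: 22.05
tool_pos: [559.2, 218.1, 177.9]
tcp_rot: [-179.9, -0.1, 159.1]
ft_force: [0.0, -0.5, -2.0]
finger_gap: 39.0
grip_force: 30.3
[559.15879626 218.12870854 177.93273824] [-1.753e-01 -3.699e-01  1.000e-04]
```

```bash
python3 -m handwheel '[[-0.0115,-0.0241,0,0],[-0.0205,-0.0432,0,0],[-0.0205,-0.0432,0,0],[-0.0205,-0.0432,0,0],[-0.0205,-0.0432,0,0],[-0.0205,-0.0432,0,0],[-0.0205,-0.0432,0,0],[-0.0205,-0.0432,0,0],[-0.0203,-0.0433,0,0],[0,0,0,0]]'; python3 -m handwheel '[[0,0,0.01,0],[0,0,0.04,0],[0,0,0.04,0],[0,0,0.02,0],[0,0,0,0],[0,0,0,0],[0,0,0,0]]'; python3 - <<'E'
from h import *
s=r.sense();p=s['tool_pos'];print(s['time'],p,s['tcp_rot'],rows(591-p[0],-190-p[1]))
cv2.imwrite("pics/w10.png",r.snapshot("wrist")[:,:,::-1])
E
```

```text
time: 23.05
tool_pos: [589.8, -195.3, 176.1]
tcp_rot: [-179.9, -0.2, 158.8]
ft_force: [0.1, 0.8, -0.0]
finger_gap: 39.2
grip_force: 30.5
time: 23.75
tool_pos: [592.9, -189.4, 70.9]
tcp_rot: [180.0, 0.1, 159.2]
ft_force: [0.5, -0.3, 0.1]
finger_gap: 38.8
grip_force: 30.5
23.75 [ 592.85975552 -189.37204782   70.85824598] [1.79998433e+02 1.30787822e-01 1.59150221e+02] [ 0.0015 -0.0012 -0.    ]
```

View pics/w10.png

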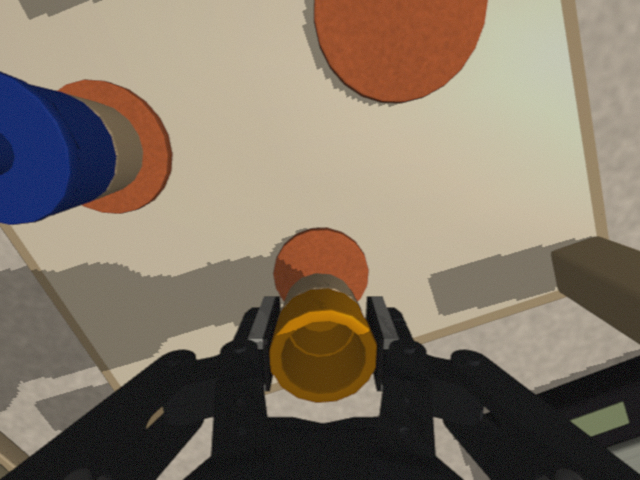

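```bash
python3 - <<'E'
from h import *
s=dict(tool_pos=[592.86,-189.37,70.86],tcp_rot=[179.998,.131,159.15]);c=cam("wrist",s)
p=s['tool_pos'][:2]
for n,rad,z in(('rim',20.5,105.5),('foot',17,61.5),('cookie',29,22)):
  print(n,[proj(c,[p[0]+rad*np.cos(a),p[1]+rad*np.sin(a),z]).round() for a in np.radians([159.2,249.2,339.2,69.2])])
E
```

```text
rim [array([321., 311.]), array([265., 361.]), array([321., 406.]), array([377., 361.])]
foot [array([321., 273.]), array([287., 305.]), array([321., 336.]), array([356., 305.])]
cookie [array([322., 228.]), array([273., 274.]), array([322., 318.]), array([370., 274.])]
```

```bash
python3 -m handwheel '[[0,0,0.015,0],[0,0,0.015,0],[0,0,0.005,0],[0,0,0.002,0],[0,0,0,0],[0,0,0,0],[0,0,0,0]]'; python3 -m handwheel '[[0,0,0.001,0],[0,0,0.001,0],[0,0,0,0],[0,0,0,0]]'
```

```text
time: 24.5
tool_pos: [591.5, -189.7, 32.0]
tcp_rot: [-180.0, -0.0, 159.1]
ft_force: [-2.3, -0.4, 3.1]
finger_gap: 39.1
grip_force: 30.6
time: 24.9
tool_pos: [592.1, -190.1, 31.9]
tcp_rot: [-180.0, 0.0, 159.1]
ft_force: [-6.4, 0.3, 13.3]
finger_gap: 38.7
grip_force: 31.2
```

```bash
python3 -m handwheel '[[0,0,-0.001,0],[0,0,0,0]]'; python3 -m handwheel '[[0,0,0,0],[0,0,0,0],[0,0,0,0],[0,0,0,0],[0,0,0,0],[0,0,0,0]]' 0.06; python3 -m handwheel '[[0,0,-0.01,0],[0,0,-0.03,0],[0,0,-0.04,0],[0,0,-0.04,0],[0,0,-0.03,0],[0,0,-0.01,0],[0,0,0,0],[0,0,0,0]]' 0.0854; python3 -c "
from h import *
p=r.sense()['tool_pos'];print(p,rows(559.5-p[0],323.3-p[1]))"
```

```text
time: 25.1
tool_pos: [592.1, -190.0, 32.0]
tcp_rot: [-180.0, 0.1, 159.1]
ft_force: [-3.4, 0.8, 7.4]
finger_gap: 38.9
grip_force: 30.9
time: 25.7
tool_pos: [591.7, -189.6, 31.2]
tcp_rot: [180.0, -0.0, 159.1]
ft_force: [-0.1, 0.5, 0.1]
finger_gap: 60.2
grip_force: 0.0
time: 26.5
tool_pos: [591.2, -189.4, 190.0]
tcp_rot: [180.0, -0.1, 159.1]
ft_force: [0.1, 0.9, -0.6]
finger_gap: 85.5
grip_force: 0.0
[ 591.15391336 -189.41687059  189.98824926] [2.125e-01 4.677e-01 4.000e-04]
```

```bash
python3 -m handwheel '[[0.0102,0.0227,0,0],[0.0202,0.0445,0,0],[0.0202,0.0445,0,0],[0.0202,0.0445,0,0],[0.0202,0.0445,0,0],[0.0202,0.0445,0,0],[0.0202,0.0445,0,0],[0.0202,0.0445,0,0],[0.0202,0.0445,0,0],[0.0202,0.0445,0,0]]'; python3 -m handwheel '[[0.0202,0.0445,0,0],[0,0,0.02,0],[0,0,0.02,0],[0,0,0,0],[0,0,0,0],[0,0,0,0]]'
python3 - <<'E'
from h import *
s=r.sense();print(s['time'],s['tool_pos'],s['tcp_rot'])
cv2.imwrite("pics/w11.png",r.snapshot("wrist")[:,:,::-1])
E
```

```text
time: 27.5
tool_pos: [561.6, 275.6, 188.3]
tcp_rot: [-179.8, -0.2, 159.1]
ft_force: [1.2, 0.2, -0.5]
finger_gap: 85.7
grip_force: 0.0
time: 28.1
tool_pos: [560.7, 322.6, 151.7]
tcp_rot: [180.0, 0.0, 159.1]
ft_force: [0.2, 0.1, -0.5]
finger_gap: 85.5
grip_force: 0.0
28.1 [560.65967193 322.61842731 151.72828195] [1.79991360e+02 8.34996816e-03 1.59062109e+02]
```

View pics/w11.png

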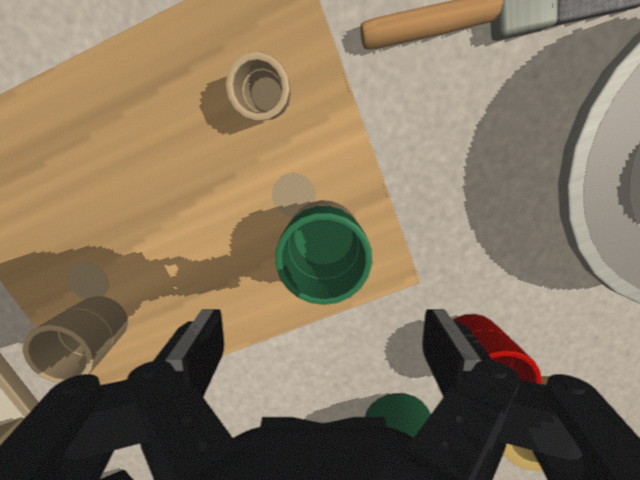

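```bash
python3 - <<'E'
from h import *
s=dict(tool_pos=[560.66,322.62,151.73],tcp_rot=[179.991,.008,159.062]);c=cam("wrist",s)
for k,u,v,z in(('green',323.5,258.5,78),('red',500,385,66)):
  X=onplane(c,u,v,z);print(k,X, rows(*(X-s['tool_pos'][:2])))
E
```

```text
green [559.72715817 324.21274463] [ 0.0014  0.0012 -0.    ]
red [713.74122654 416.15731962] [-0.1095  0.1421  0.0002]
```

```bash
python3 -m handwheel '[[0.0014,0.0012,0.02,0],[0,0,0.03,0],[0,0,0.04,0],[0,0,0.03,0],[0,0,0.01,0],[0,0,0,0],[0,0,0,0]]'; python3 -m handwheel '[[0,0,0,0],[0,0,0,0],[0,0,0,0],[0,0,0,0],[0,0,0,0],[0,0,0,0]]' 0.04 35; python3 -m handwheel '[[0,0,-0.01,0],[0,0,-0.03,0],[0,0,-0.04,0],[0,0,-0.04,0],[0,0,-0.03,0],[0,0,-0.01,0],[0,0,0,0],[0,0,0,0]]'; python3 -c "
from h import *
p=r.sense()['tool_pos'];print(p,rows(475.8-p[0],-104.8-p[1]))"
```

```text
time: 28.85
tool_pos: [561.0, 325.1, 23.6]
tcp_rot: [179.9, 0.1, 159.1]
ft_force: [0.4, -0.3, 0.5]
finger_gap: 85.4
grip_force: 0.0
time: 29.45
tool_pos: [561.3, 325.2, 24.5]
tcp_rot: [179.8, 0.2, 159.1]
ft_force: [-1.9, -1.8, 7.5]
finger_gap: 64.7
grip_force: 37.1
time: 30.25
tool_pos: [558.7, 324.2, 179.5]
tcp_rot: [-179.9, -0.1, 159.1]
ft_force: [0.4, 0.0, -1.7]
finger_gap: 64.5
grip_force: 39.5
[558.65257787 324.20079615 179.4902351 ] [-0.0756 -0.4303  0.0006]
```

```bash
python3 -m handwheel '[[-0.005,-0.0263,0,0],[-0.0078,-0.0449,0,0],[-0.0078,-0.0449,0,0],[-0.0078,-0.0449,0,0],[-0.0078,-0.0449,0,0],[-0.0078,-0.0449,0,0],[-0.0078,-0.0449,0,0],[-0.0078,-0.0449,0,0],[-0.0080,-0.0449,0,0],[-0.0078,-0.0449,0,0]]'; python3 -m handwheel '[[0,0,0,0],[0,0,0.01,0],[0,0,0.04,0],[0,0,0.03,0],[0,0,0.01,0],[0,0,0,0],[0,0,0,0],[0,0,0,0]]'; python3 - <<'E'
from h import *
s=r.sense();p=s['tool_pos'];print(s['time'],p,s['tcp_rot'],rows(475.8-p[0],-104.8-p[1]))
I=r.snapshot("wrist");cv2.imwrite("pics/w12.png",I[:,:,::-1])
c=cam("wrist",s);dz=p[2]-24.5
for n,rad,z in(('foot',30,12+dz),('cookie',42,22)):
  print(n,[proj(c,[p[0]+rad*np.cos(a),p[1]+rad*np.sin(a),z]).round() for a in np.radians([159.1,249.1,339.1,69.1])])
H=cv2.cvtColor(I,cv2.COLOR_RGB2HSV)
m=((H[:,:,0]<12)&(H[:,:,1]>130)&(H[:,:,2]>90)).astype(np.uint8)
_,_,st,ce=cv2.connectedComponentsWithStats(m)
print([x.tolist() for x in st if x[4]>500])
g=((H[:,:,0]>65)&(H[:,:,0]<90)&(H[:,:,1]>100)).astype(np.uint8)
print([x.tolist() for x in cv2.connectedComponentsWithStats(g)[2] if x[4]>500])
E
```

```text
time: 31.25
tool_pos: [474.2, -105.6, 178.5]
tcp_rot: [-180.0, -0.2, 159.1]
ft_force: [1.9, 0.1, -1.7]
finger_gap: 64.6
grip_force: 39.7
time: 32.05
tool_pos: [477.8, -104.5, 93.1]
tcp_rot: [180.0, 0.2, 159.1]
ft_force: [-0.2, 0.4, -2.5]
finger_gap: 64.7
grip_force: 40.0
32.05 [ 477.82785917 -104.47685677   93.12266448] [1.79988857e+02 1.71851619e-01 1.59133247e+02] [ 0.0018 -0.001  -0.    ]
foot [array([321., 245.]), array([261., 302.]), array([321., 354.]), array([382., 302.])]
cookie [array([322., 198.]), array([258., 261.]), array([322., 318.]), array([385., 262.])]
[[0, 0, 640, 480, 299267], [259, 199, 125, 84, 5900], [57, 302, 100, 67, 2033]]
[[0, 0, 640, 480, 284091], [222, 271, 203, 159, 23035]]
```

```bash
python3 -m handwheel '[[0,0,0.015,0],[0,0,0.025,0],[0,0,0.01,0],[0,0,0.004,0],[0,0,0.002,0],[0,0,0,0],[0,0,0,0],[0,0,0,0]]'; python3 -m handwheel '[[0,0,0.001,0],[0,0,0.001,0],[0,0,0,0],[0,0,0,0]]'
```

```text
time: 32.9
tool_pos: [477.0, -104.6, 36.1]
tcp_rot: [180.0, 0.1, 159.1]
ft_force: [-0.2, 0.3, -1.7]
finger_gap: 64.6
grip_force: 40.0
time: 33.3
tool_pos: [476.9, -104.6, 34.6]
tcp_rot: [-180.0, 0.1, 159.1]
ft_force: [-5.0, 1.1, 9.7]
finger_gap: 64.8
grip_force: 40.1
```

Contact; release, rise and look.

```bash
python3 -m handwheel '[[0,0,0,0],[0,0,0,0],[0,0,0,0],[0,0,0,0],[0,0,0,0],[0,0,0,0]]' 0.0854; python3 -m handwheel '[[0,0,-0.01,0],[0,0,-0.03,0],[0,0,-0.04,0],[0,0,-0.045,0],[0,0,-0.045,0],[0,0,-0.04,0],[0,0,0,0],[0,0,0,0],[0,0,0,0]]'; python3 - <<'E'
from h import *
s=r.sense();p=s['tool_pos'];print(s['time'],p,s['tcp_rot'])
a=r.snapshot("side");b=r.snapshot("scene")
f=lambda I,x,y,w,h:cv2.resize(I[y:y+h,x:x+w],(400,300),interpolation=cv2.INTER_CUBIC)
w=r.snapshot("wrist")
o=np.vstack([np.hstack([f(a,260,80,180,135),f(b,90,180,240,180)]),np.hstack([cv2.resize(w,(400,300)),f(a,240,210,240,180)])])
cv2.imwrite("pics/f.png",o[:,:,::-1])
E
```

```text
time: 33.9
tool_pos: [476.3, -104.4, 33.2]
tcp_rot: [180.0, -0.0, 159.1]
ft_force: [-0.6, 0.3, -0.3]
finger_gap: 85.4
grip_force: 0.0
time: 34.8
tool_pos: [475.8, -104.2, 242.5]
tcp_rot: [-180.0, -0.1, 159.1]
ft_force: [0.4, -0.1, 0.1]
finger_gap: 85.6
grip_force: 0.0
34.8 [ 475.79219113 -104.22680328  242.45312053] [-1.79994868e+02 -8.17803298e-02  1.59098891e+02]
```

View pics/f.png

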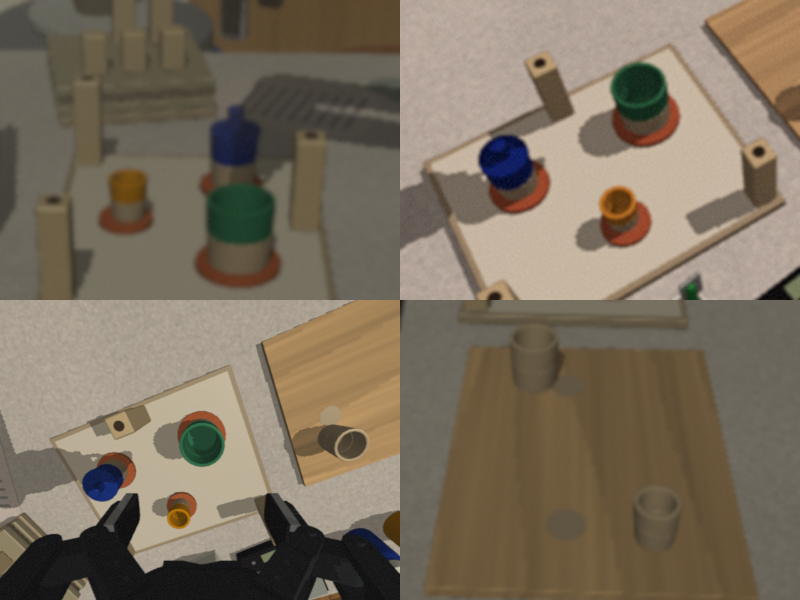

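The picture shows all three cups upright and centred on their cookies, the lid seated flat, and both bare cups standing where they were.

```bash
python3 -c "
from bench import r
print(r.hand_in())"
```

```text
the job is handed in; nothing more can be done
None
```

I handed the job in at about 35 s: my last picture shows the three glazed cups on their cookies, the blue lid on its jar and both unglazed cups standing where they were; the hand-in returned no verdict.

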